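# Set out the cheese board between the decanters

## Robot

A 6-joint arm with a two-finger parallel gripper is mounted at the origin on the work surface. World frame = base frame: x ahead of the robot, y to its left, z up, the work surface at z = 0. Lengths are in m, angles in rad, forces in N, time in s.
With the tool pointing down it reaches from about 0.375 to 0.9 m from the base axis. Payload 3.1 kg.
Tool frame: the origin (TCP) lies midway between the tips of the shut fingers; the grasp point (between the pads) lies behind it (env.hold_point_z is the z of the grasp point in the tool frame, in m); z points along the fingers, y is the direction in which the jaws open and shut (so a half turn about z gives the same grasp; the last joint's range is limited). The gripper opens to 85 mm and grips with 20 to 120 N. Pads are 22 mm wide; open, the fingers measure 114 mm over their backs; the gripper's body (76 mm by 85 mm) begins 54 mm behind the grasp point. The pads swing forward as they close: fully open they stand 13 mm farther back than shut.
Start: joints at [1.161, 0.527, 1.433, -0, 1.181, -0.178], TCP at [0.143, 0.608, 0.231] pointing down, gripper open.
Joint ranges: [-3.08, 3.08], [-0.75, 2.2], [0.22, 2.44], [-1.43, 4.57], [0, 2.65], [-2.85, 2.85]. Speed limits (rad/s): [2.79, 2.79, 3.14, 3.14, 3.14, 3.14].

## Interface

Orientations are given as a unit quaternion [w, x, y, z].
In Python, from rig import env gives the robot as it stands.
- The arm moves only by the tool arm_command, never from a script. Its argument "moves" is a list of rows, each a list of 3 entries, a list of its own where there are three numbers: the shift along the world's x, y, z in m, then the turn, a rotation vector about the world's x, y, z in degrees, then the opening in per cent of the stroke, from 0 (shut) to 100 (fully open). A call has 1 to 5 rows; each row shifts and turns the commanded pose from where the row before left it; what a row does not reach is not made up. A row lasts 1/12 s, in which the tool goes at most 41.7 mm and 7.16 degrees, less where a joint would pass 70% of its speed; a pose out of reach is approached as far as the arm can. A call is refused whole if a number of a shift passes 0.0417 or a number of a turn 7.16, either way. A call with a gripper value outside its range is refused whole. The fingers move at their own pace and stop on an object; "newtons" is the grip in N (left out, the last holds). Time passes only in rows, so rows that do not move let the fingers close. It gives the time, the measured TCP pose, the force and the opening at its end, in the units of the state.
- env.sense(): the state, without advancing time (a new reading comes with each control period).
- env.grab_frame(name): name is "scene" or "top" or "wrist"; returns a dict with "frame" (400x640x3 uint8, red, green, blue), "fovy" (degrees; the focal length in pixels is half the picture's height over the tangent of half this angle, whatever the lens; pixels are square), "cx", "cy" (the principal point, pixels), "rvec" (rotation vector, rad) and "tvec" (3), from world to camera coordinates, as OpenCV has them. Camera axes: x right, y down, z forward; pixel columns grow to the right and rows downward; lengths in m; the calibration is good to about 2 mm. A picture is of the moment at which its call begins. There is no depth.
- env.close_job(): hands the job in, once; it reports no verdict.
The state is a dict: "time": time; "joints": joint angles; "dq": joint speeds; "tau": joint torques, N m; "position": TCP position; "ee_rot": TCP orientation; "force": force on the tool from outside, world axes, zero at the start; "wrist_torque": the same for the moment, N m; "grip_width": finger opening in m.
Only numpy, scipy, OpenCV 4.12 (cv2) and the standard library are available. Lean on these libraries where they do the work, as an engineer would, in place of code of your own. Each camera call takes 0.05 s, during which the arm holds its last target. There are 200 camera calls.

## Task

Slide the cheese board across the marble, without lifting it, into the gap between the two square decanters, so that it stands midway between them, in line with them and square to them. Then lay the cheese knife squarely across the middle of its brass rest, balanced level and clear of the counter. Leave the decanters, the rest, the jar and the cup where they are.

Things in the scene. Friction and masses are not known exactly. Their poses are not given: they have to be found in the camera images.
- amber_decanter: loose square amber glass decanter, 0.95 kg: body 80 x 80 x 125 mm, then round neck and stopper to 205 mm. Origin: centre of underside; axes square to its sides, z up, x pointing away from the robot. It stands in a row with the green one, turned alike, centres 250 mm apart along their y (170 mm clear between). Which of the two is left varies.
- green_decanter: loose square green glass decanter, 0.95 kg: body 80 x 80 x 125 mm, then round neck and stopper to 205 mm. Origin: centre of underside; axes square to its sides, z up, x pointing away from the robot. It stands in a row with the amber one, turned alike, centres 250 mm apart along their y (170 mm clear between). Which of the two is left varies.
- board: loose wooden cheese board, about 0.65 kg: 110 (x) by 130 (y) by 28 mm; a red waxed cheese wheel, 92 mm diameter, top at 63 mm, is fixed centrally on it. Origin: centre of underside. Too wide to grasp; slides when its edges are pushed. Starts on the robot's side of the row, in front of one decanter, up to 0.35 rad askew. In place, its y runs along the row (20 mm clear each side), either way round.
- knife_rest: loose brass knife rest, 0.5 kg: flat bar 80 mm long (its y), 30 mm wide (its x), top at 26 mm, on two dark feet 44 mm (x) by 12 mm (y) under its ends. Origin: centre of underside. The knife lies across it, along the rest's x, either way round. Rest and knife start at the two ends of the counter; which is left varies.
- knife: loose cheese knife, 195 mm long, 0.12 kg, lying along its x. Origin: underside of the handle, below the balance point. Dark wooden handle x -70 to +40 mm, 20 mm wide, 18 mm high; steel blade x +40 to +125 mm, 26 mm wide, 4 mm thick, 7 to 11 mm above the underside. Lies on its handle, blade away from the robot.
- jam_jar: loose jar with brass lid, 60 mm diameter, 80 mm high, at the far right; origin: centre of its underside
- cup: loose white cup, 72 mm diameter, 75 mm high, at the far left; origin: centre of its underside
There are look-alikes about, which are no part of the job. There is more than one size of the knife; the job needs the larger.

How it is judged:
By the outcome, as a careful person would: the job done as asked, in the order asked, and still so for the second after the job is handed in, with the robot touching nothing.
It also fails if it takes over 72 s, if anything falls off the work surface, if the arm or the gripper's body presses on something with over 40 N, if the wrist force passes 120 N, or if a joint passes its speed limit or range.

## Working session

There is one attempt and no reset: what is moved stays moved. The work goes in short steps, Python scripts to look and compute and a tool call to move; the robot and the scene stay as the last step left them, time stands still between calls to the robot, and variables do not carry over. Pictures are saved under pics/ and viewed, about 8 in all and at most 12, crops included, and the job is handed in when it is done.

Besides the shell and the picture viewer there is one more tool, called by a JSON object that holds its "name" and its "arguments", one argument or row to a line. arm_command: Moves the arm, as the interface text tells. Its arguments: {"type":"object","properties":{"moves":{"type":"array"},"newtons":{"type":"number"}},"required":["moves"]}

```bash
ls; mkdir -p pics; cat > h.py <<'E'
import numpy as np, cv2
from rig import env
def grab(n,f):
    d=env.grab_frame(n); cv2.imwrite('pics/'+f,cv2.cvtColor(d['frame'],cv2.COLOR_RGB2BGR))
    np.savez('pics/'+f[:-4]+'.npz',**d); return d
def load(f): return dict(np.load('pics/'+f+'.npz'))
def K(d):
    h=d['frame'].shape[0]; f=h/2/np.tan(np.radians(float(d['fovy']))/2)
    return np.array([[f,0,d['cx']],[0,f,d['cy']],[0,0,1.]],float)
def ray(d,uv,z):
    R=cv2.Rodrigues(np.array(d['rvec'],float))[0];t=np.array(d['tvec'],float).ravel()
    c=-R.T@t; v=R.T@np.linalg.inv(K(d))@np.array([uv[0],uv[1],1.]); return c+v*(z-c[2])/v[2]
def proj(d,P): return cv2.projectPoints(np.array(P,float).reshape(-1,3),np.array(d['rvec'],float),np.array(d['tvec'],float),K(d),None)[0][:,0]
E
python3 - <<'E'
from h import *
a=grab('top','top0.png');b=grab('scene','scene0.png')
for d in(a,b):
    print(d['fovy'],d['cx'],d['cy'],ray(d,(320,200),0),ray(d,(0,0),0),ray(d,(640,400),0))
print(env.sense(),env.hold_point_z)
E
```

```text
pics
47.61436691771651 321.2968163636139 194.19526793892564 [0.598301  0.0527425 0.       ] [1.25527096e+00 9.87232974e-01 2.22044605e-16] [ 0.06013416 -0.71275945  0.        ]
45.60438934278192 318.2802625353376 197.29996898115303 [0.54748063 0.07571671 0.        ] [-1.28434803 -1.51543259  0.        ] [1.36862461 0.78897265 0.        ]
{'time': 0.1, 'joints': array([ 1.16146229e+00,  5.28419288e-01,  1.43376305e+00, -1.10635967e-05,
        1.18139164e+00, -1.78497478e-01]), 'dq': array([ 3.30340462e-04, -2.04719581e-03, -2.12228261e-03,  1.38882106e-03,
       -7.86651691e-05, -6.96275007e-04]), 'tau': array([ 3.94882973e-04, -4.43304133e+01, -1.78586680e+01, -2.28289182e-04,
        3.92262067e-03, -1.00360143e-05]), 'position': array([0.14271029, 0.60783499, 0.23040669]), 'ee_rot': array([-2.82100629e-04,  1.15160047e-01,  9.93346456e-01, -9.49660594e-04]), 'force': array([ 0.07813293,  0.3121816 , -0.32263459]), 'wrist_torque': array([ 0.01734656, -0.06390444,  0.02323323]), 'grip_width': 0.08556709045311268} -0.0187
```

View pics/top0.png

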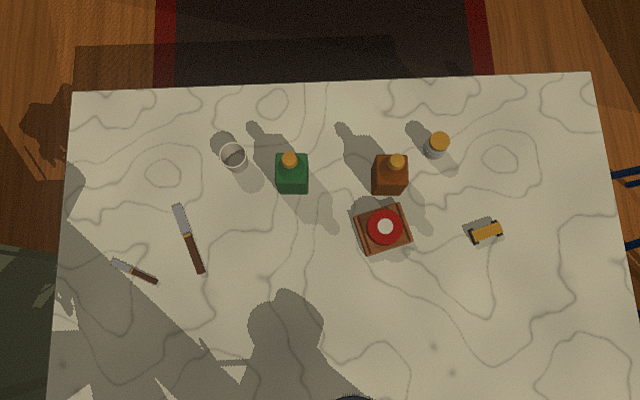

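View pics/scene0.png

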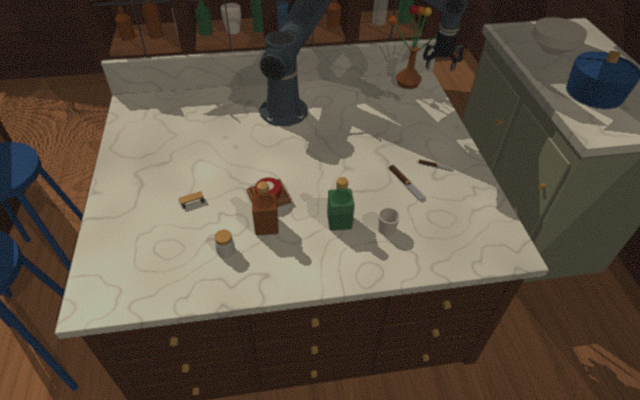

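The top view shows the big knife at about (188,238) and a shorter look-alike at (135,272). The green decanter is at (291,173), the amber one at (390,174), and the board at (383,229), in front of amber. The rest is at (486,232), the cup at (233,155) and the jar at (437,146). The scene view agrees, with the big knife at (407,183) and the small one at (435,165). I choose the larger knife and will check it in a close crop.

```bash
python3 - <<'E'
from h import *
d=load('top0');im=cv2.cvtColor(d['frame'],cv2.COLOR_RGB2BGR)
a=cv2.resize(im[190:300,100:230],None,fx=3,fy=3,interpolation=cv2.INTER_CUBIC)
b=cv2.resize(im[140:270,340:520],None,fx=3,fy=3,interpolation=cv2.INTER_CUBIC)
c=np.zeros((390,780+150,3),np.uint8);c[:330,:390]=a;c[:,390:930]=b
c=cv2.resize(c,(800,335));cv2.imwrite('pics/crop1.png',c)
hsv=cv2.cvtColor(im,cv2.COLOR_BGR2HSV)
for p in[(291,185),(390,186),(365,240),(383,240),(486,232),(195,260),(182,218),(300,300),(250,250)]:print(p,hsv[p[1],p[0]])
for n,p in dict(knifetip=(176,205),knifeend=(202,273),smtip=(112,260),smend=(157,282),rest=(486,232),board=(383,229)).items():print(n,ray(d,p,.01))
E
```

```text
(291, 185) [ 51 120  64]
(390, 186) [ 15 209  72]
(365, 240) [ 15 142  61]
(383, 240) [  1 206 125]
(486, 232) [ 19 190 148]
(195, 260) [ 14 141  74]
(182, 218) [ 25  28 120]
(300, 300) [ 26  58 106]
(250, 250) [ 22  49 167]
knifetip [0.59922361 0.43837765 0.01      ]
knifeend [0.4163191  0.36625105 0.01      ]
smtip [0.46008038 0.60042928 0.01      ]
smend [0.39853192 0.48153139 0.01      ]
rest [ 0.49038378 -0.38222505  0.01      ]
board [ 0.51032236 -0.11037817  0.01      ]
```

View pics/crop1.png

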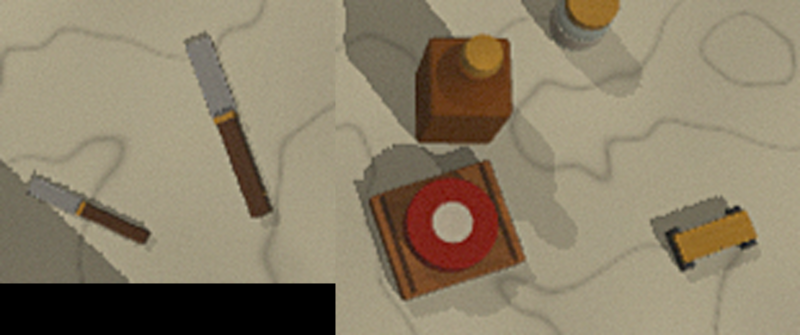

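The crop confirms the larger knife (measured about 196 mm, against about 134 mm for the look-alike). Next I fit the poses.

```bash
cat > fit.py <<'E'
from h import *
from scipy.optimize import minimize
S=3
def box(x0,x1,y0,y1,z0,z1): return np.array([[x,y,z] for x in(x0,x1) for y in(y0,y1) for z in(z0,z1)])
def disc(r,z0,z1,x=0,y=0): return np.array([[x+r*np.cos(a),y+r*np.sin(a),z] for a in np.arange(0,6.28,.2) for z in(z0,z1)])
M=dict(dec=[box(-.04,.04,-.04,.04,0,.125)],board=[box(-.055,.055,-.065,.065,0,.028),disc(.046,.028,.063)],
 rest=[box(-.015,.015,-.04,.04,.016,.026)],handle=[box(-.07,.04,-.01,.01,0,.018)])
def sil(d,m,p,s=S):
    c,sn=np.cos(p[2]),np.sin(p[2]);R=np.array([[c,-sn,0],[sn,c,0],[0,0,1]])
    h,w=d['frame'].shape[:2];o=np.zeros((h*s,w*s),np.uint8)
    for V in M[m]:
        uv=proj(d,V@R.T+[p[0],p[1],0]);q=((uv+.5)*s*16).astype(np.int32)
        cv2.fillConvexPoly(o,cv2.convexHull(q),1,shift=4)
    return o
def mask(d,lo,hi,roi):
    hsv=cv2.cvtColor(d['frame'],cv2.COLOR_RGB2HSV);m=cv2.inRange(hsv,np.array(lo),np.array(hi))
    z=np.zeros_like(m);x0,y0,x1,y1=roi;z[y0:y1,x0:x1]=m[y0:y1,x0:x1]
    n,l,st,_=cv2.connectedComponentsWithStats(z);k=1+np.argmax(st[1:,4]);z=(l==k).astype(np.uint8)
    z=cv2.morphologyEx(z,cv2.MORPH_CLOSE,np.ones((5,5)));return z
def fit(views,m,p0):
    # views: list of (d, mask, ignore or None)
    def f(q):
        t=0
        for d,k,ig in views:
            a=sil(d,m,q);b=cv2.resize(k,None,fx=S,fy=S,interpolation=cv2.INTER_NEAREST);x=(a!=b)
            if ig is not None:x&=~cv2.resize(ig,None,fx=S,fy=S,interpolation=cv2.INTER_NEAREST).astype(bool)
            t+=x.sum()/b.sum()
        return t
    best=None
    for dy in(-.2,0,.2):
        s=np.array(p0)+[0,0,dy]
        for _ in range(2):
            r=minimize(f,s,method='Nelder-Mead',options=dict(initial_simplex=s+np.array([[0,0,0],[.012,0,0],[0,.012,0],[0,0,.12]]),xatol=1e-4,fatol=1e-4));s=r.x
        if best is None or r.fun<best.fun:best=r
    return best.x,best.fun
E
python3 - <<'E'
from fit import *
t=load('top0');s=load('scene0')
# neck ignore region: none needed where neck lies inside the body; scene neck sticks out -> top only first, scene ROI below neck
def show(n,views,m,p0):
    for lab,v in (('top',views[:1]),('both',views)) if len(views)>1 else (('top',views),):
        x,f=fit(v,m,p0);print(n,lab,np.round(x,4),round(f,3),[int(k.sum()) for _,k,_ in v])
def ign(roi,sh=(400,640)):
    g=np.zeros(sh,np.uint8);x0,y0,x1,y1=roi;g[y0:y1,x0:x1]=1;return g
show('green',[(t,mask(t,[35,80,20],[90,255,255],(270,150,312,200)),ign((280,150,302,168))),(s,mask(s,[35,80,20],[90,255,255],(322,186,360,235)),ign((320,170,365,192)))],'dec',[.65,.1,0])
show('amber',[(t,mask(t,[3,130,20],[25,255,255],(366,150,412,199)),ign((385,150,410,172))),(s,mask(s,[3,150,20],[25,255,255],(248,180,282,240)),ign((240,170,290,200)))],'dec',[.65,-.15,0])
show('board',[(t,cv2.morphologyEx(mask(t,[0,100,20],[25,255,255],(345,198,420,265))|0,cv2.MORPH_CLOSE,np.ones((9,9))),None)],'board',[.51,-.11,.25])
show('rest',[(t,mask(t,[10,120,80],[30,255,255],(462,215,510,250)),None)],'rest',[.49,-.38,.25])
k=mask(t,[5,80,20],[25,255,115],(180,225,210,280))
show('handle',[(t,k,None)],'handle',[.48,.385,.35])
E
```

```text
green top [0.6603 0.1236 0.0031] 0.081 [1066]
green both [ 0.6571  0.1236 -0.179 ] 0.299 [1066, 911]
amber top [ 0.6467 -0.1279 -0.0776] 0.058 [1394]
amber both [ 0.6445 -0.1257 -0.044 ] 0.219 [1394, 1167]
board top [ 0.5111 -0.1072  0.266 ] 0.128 [1942]
rest top [ 0.491  -0.3785  0.2841] 0.095 [352]
handle top [0.483  0.394  0.3689] 0.279 [322]
```

{"name": "arm_command", "arguments": {
  "moves": [
    [[0.033, -0.025, 0], [0, 0, -6.2], 100],
    [[0.033, -0.025, 0], [0, 0, -6.2], 100],
    [[0.033, -0.025, 0], [0, 0, -6.2], 100],
    [[0.033, -0.025, 0], [0, 0, -6.2], 100],
    [[0.033, -0.025, 0], [0, 0, -6.2], 100]
  ]
}}

```text
time: 0.52
position: [0.3088, 0.482, 0.2309]
ee_rot: [-0.0, 0.379, 0.926, -0.0]
force: [0.4, 1.2, -0.1]
grip_width: 0.0857
```

{"name": "arm_command", "arguments": {
  "moves": [
    [[0.033, -0.025, 0], [0, 0, -6.2], 100],
    [[0.033, -0.025, 0], [0, 0, -6.2], 100],
    [[0.033, -0.025, 0], [0, 0, -6.2], 100],
    [[0.033, -0.025, 0], [0, 0, -6.2], 100],
    [[0.033, -0.025, 0], [0, 0, -6.2], 100]
  ]
}}

```text
time: 0.93
position: [0.474, 0.3567, 0.2309]
ee_rot: [-0.0, 0.612, 0.79, -0.0]
force: [0.1, 0.2, 0.3]
grip_width: 0.0851
```

```bash
python3 - <<'E'
from fit import *
d=grab('wrist','w1.png');s=env.sense();print(s['position'],s['ee_rot'],s['time'],ray(d,(320,200),0),ray(d,(0,0),0),ray(d,(640,400),0))
t=load('top0')
# joint row fit
M['pair']=[box(-.04,.04,-.165,-.085,0,.125),box(-.04,.04,.085,.165,0,.125)]
g=mask(t,[35,80,20],[90,255,255],(270,150,312,200))|mask(t,[3,130,20],[25,255,255],(366,150,412,199))
ig=np.zeros((400,640),np.uint8);ig[150:168,280:302]=1;ig[150:172,385:410]=1
print(fit([(t,g,ig)],'pair',[.653,-.002,-.054]))
E
```

```text
[0.4818463  0.35224058 0.23113524] [0.00367901 0.6159193  0.78780014 0.00090471] 0.9833 [0.48207882 0.31464246 0.        ] [0.12692519 0.43562265 0.        ] [ 9.94704084e-01  1.40020838e-01 -5.55111512e-17]
(array([ 0.65352623, -0.00289716, -0.05492734]), np.float64(0.07429990966576333))
```

View pics/w1.png

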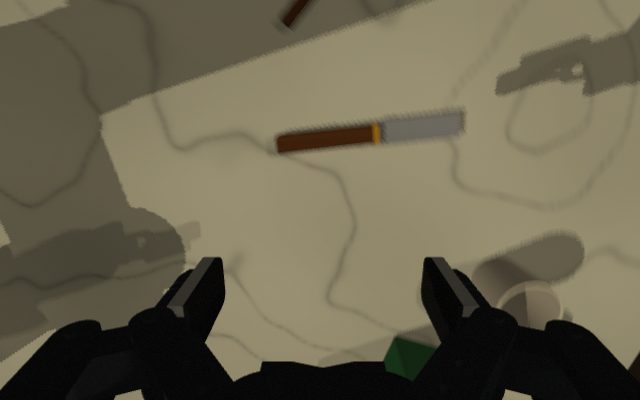

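The wrist view shows the large knife alone, with the handle from (277,145) to (373,133) and the blade tip at (464,122). The fingers are in the lower half. I move on to the right side of the board.

{"name": "arm_command", "arguments": {
  "moves": [
    [[0.0047, -0.0405, 0], [0, 0, 0], 100],
    [[0.0047, -0.0405, 0], [0, 0, 0], 100],
    [[0.0047, -0.0405, 0], [0, 0, 0], 100],
    [[0.0047, -0.0405, 0], [0, 0, 0], 100],
    [[0.0047, -0.0405, 0], [0, 0, 0], 100]
  ]
}}

```text
time: 1.4
position: [0.4959, 0.1543, 0.231]
ee_rot: [-0.0, 0.61, 0.792, -0.0]
force: [0.8, -0.5, -0.3]
grip_width: 0.0854
```

{"name": "arm_command", "arguments": {
  "moves": [
    [[0.0047, -0.0405, 0], [0, 0, 0], 100],
    [[0.0047, -0.0405, 0], [0, 0, 0], 100],
    [[0.0047, -0.0405, 0], [0, 0, 0], 100],
    [[0.0047, -0.0405, 0], [0, 0, 0], 100],
    [[0, 0, 0], [0, 0, 0], 100]
  ]
}}

```text
time: 1.82
position: [0.517, -0.0129, 0.2313]
ee_rot: [0.002, 0.613, 0.79, -0.001]
force: [0.6, 0.6, 0.6]
grip_width: 0.0851
```

```bash
python3 - <<'E'
from fit import *
d=load('w1')
k=mask(d,[3,110,20],[20,255,140],(260,115,385,160));x,f=fit([(d,k,None)],'handle',[.483,.394,.369]);print('handle',x,f,k.sum())
d=grab('wrist','w2.png');s=env.sense();print(s['position'],s['ee_rot'],s['time'])
E
```

```text
handle [0.48654613 0.39283239 0.34638765] 0.24644111665742283 1803
[ 0.51592677 -0.00963964  0.23115496] [ 3.83380972e-04  6.12639498e-01  7.90362380e-01 -8.04536680e-05] 1.8667
```

View pics/w2.png

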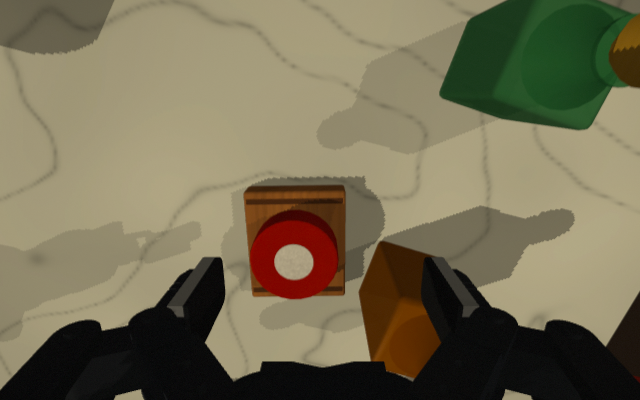

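The wrist view shows the board at (297,240), square in the picture to within about 2°. Amber is at (400,300), partly behind a finger, and green is at the upper right.

```bash
python3 - <<'E'
from fit import *
d=load('w2')
k=mask(d,[0,100,20],[25,255,255],(235,170,352,305))|mask(d,[165,100,20],[180,255,255],(235,170,352,305));k=cv2.morphologyEx(k,cv2.MORPH_CLOSE,np.ones((25,25)));x,f=fit([(d,k,None)],'board',[.511,-.107,.266]);print('board',x,f,k.sum())
x,y,a=x;ya=np.array([-np.sin(a),np.cos(a)]);print('right edge mid',[x,y]-.065*ya,'pre',[x,y]-.105*ya)
M['pair']=[box(-.04,.04,.085,.165,0,.125)]
# predicted base corners of amber/green for the row fit
p=[.6535,-.0029,-.055];c,s=np.cos(p[2]),np.sin(p[2]);R=np.array([[c,-s,0],[s,c,0],[0,0,1]])
for q in([-.04,-.085,0],[-.04,-.165,0],[.04,.085,0],[-.04,.085,0],[-.04,.165,0],[-.04,.085,.125],[-.04,.165,.125],[-.04,-.085,.125]):print(q,proj(d,R@q+[p[0],p[1],0]))
h=load('w1');k=mask(h,[3,110,20],[20,255,140],(260,115,385,160));ys,xs=np.where(k);print(xs.min(),xs.max(),proj(h,[[ .483-.07*.94,.394-.07*.35,.009],[.483+.04*.94,.394+.04*.35,.009]]))
E
```

```text
board [ 0.51123532 -0.10767991  0.26416635] 0.10507341661187815 10140
right edge mid [ 0.52820712 -0.17042509] pre [ 0.53865131 -0.20903751]
[-0.04, -0.085, 0] [[380.76175006 238.99635748]]
[-0.04, -0.165, 0] [[358.73660785 294.04262485]]
[0.04, 0.085, 0] [[504.87219965 122.11554276]]
[-0.04, 0.085, 0] [[436.80141529  98.93940044]]
[-0.04, 0.165, 0] [[468.72801654  19.14694273]]
[-0.04, 0.085, 0.125] [[493.78980268 102.2525711 ]]
[-0.04, 0.165, 0.125] [[549.20044303 -21.01356306]]
[-0.04, -0.085, 0.125] [[405.0122483  299.74651557]]
277 380 [[274.0496865  140.96997355]
 [376.70152451 130.14130042]]
```

{"name": "arm_command", "arguments": {
  "moves": [
    [[0.0047, -0.0405, 0], [0, 0, 0.7], 60],
    [[0.0047, -0.0405, 0], [0, 0, 0], 60],
    [[0.0047, -0.0405, 0], [0, 0, 0], 60],
    [[0.0047, -0.0405, 0], [0, 0, 0], 60],
    [[0.0047, -0.0405, 0], [0, 0, 0], 60]
  ]
}}

```text
time: 2.28
position: [0.5387, -0.2083, 0.231]
ee_rot: [-0.001, 0.605, 0.797, 0.0]
force: [0.9, 0.8, 0.6]
grip_width: 0.0511
```

{"name": "arm_command", "arguments": {
  "moves": [
    [[0, 0, -0.04], [0, 0, 0], 60],
    [[0, 0, -0.04], [0, 0, 0], 60],
    [[0, 0, -0.04], [0, 0, 0], 60],
    [[0, 0, -0.04], [0, 0, 0], 60],
    [[0, 0, -0.04], [0, 0, 0], 60]
  ]
}}

```text
time: 2.7
position: [0.5388, -0.2068, 0.0296]
ee_rot: [-0.0, 0.605, 0.796, 0.0]
force: [0.2, 1.0, -1.2]
grip_width: 0.0511
```

{"name": "arm_command", "arguments": {
  "moves": [
    [[0, 0, -0.015], [0, 0, 0], 60],
    [[0, 0, -0.009], [0, 0, 0], 60],
    [[0, 0, 0], [0, 0, 0], 60]
  ]
}}

```text
time: 2.95
position: [0.5377, -0.2065, 0.0051]
ee_rot: [-0.002, 0.605, 0.796, -0.0]
force: [0.3, -0.3, 0.0]
grip_width: 0.0512
```

{"name": "arm_command", "arguments": {
  "moves": [
    [[-0.003, 0.011, 0], [0, 0, 0], 60],
    [[-0.0025, 0.009, 0], [0, 0, 0], 60],
    [[-0.0015, 0.006, 0], [0, 0, 0], 60],
    [[0, 0, 0], [0, 0, 0], 60]
  ]
}}

```text
time: 3.28
position: [0.5316, -0.1807, 0.0088]
ee_rot: [0.0, 0.605, 0.796, 0.0]
force: [-0.1, 0.7, 0.5]
grip_width: 0.0511
```

{"name": "arm_command", "arguments": {
  "moves": [
    [[-0.0025, 0.0054, 0], [0, 0, -0.91], 60],
    [[-0.0025, 0.0054, 0], [0, 0, -0.91], 60],
    [[-0.0025, 0.0054, 0], [0, 0, -0.91], 60],
    [[-0.0025, 0.0054, 0], [0, 0, -0.91], 60],
    [[-0.0025, 0.0054, 0], [0, 0, -0.91], 60]
  ]
}}

```text
time: 3.7
position: [0.5219, -0.158, 0.0088]
ee_rot: [0.004, 0.637, 0.771, 0.0]
force: [2.0, -5.4, 3.0]
grip_width: 0.051
```

```bash
cat >> fit.py <<'E'
def board(d,p0,f=None):
    roi0=proj(d,np.array([[p0[0]+i*.09,p0[1]+j*.09,z] for i in(-1,1) for j in(-1,1) for z in(0,.06)]))
    a=np.clip(roi0.min(0),0,[639,399]).astype(int);b=np.clip(roi0.max(0),0,[639,399]).astype(int);r=(a[0],a[1],b[0],b[1])
    h=cv2.cvtColor(d['frame'],cv2.COLOR_RGB2HSV);k=(cv2.inRange(h,(0,100,25),(25,255,255))|cv2.inRange(h,(165,100,25),(180,255,255)))//255
    z=np.zeros_like(k);z[r[1]:r[3],r[0]:r[2]]=k[r[1]:r[3],r[0]:r[2]]
    red=((cv2.inRange(h,(0,180,60),(6,255,255))|cv2.inRange(h,(170,150,60),(180,255,255)))>0)&(z>0)
    return z,red
E
python3 - <<'E'
from fit import *
d=grab('top','t2.png');s=env.sense();print(s['position'],s['force'])
cv2.imwrite('pics/t2c.png',cv2.resize(cv2.cvtColor(d['frame'],cv2.COLOR_RGB2BGR)[130:280,260:460],None,fx=4,fy=4,interpolation=cv2.INTER_CUBIC))
E
```

```text
[ 0.52100472 -0.15655143  0.00872106] [ 2.57406385 -4.24105832  3.02194768]
```

View pics/t2c.png

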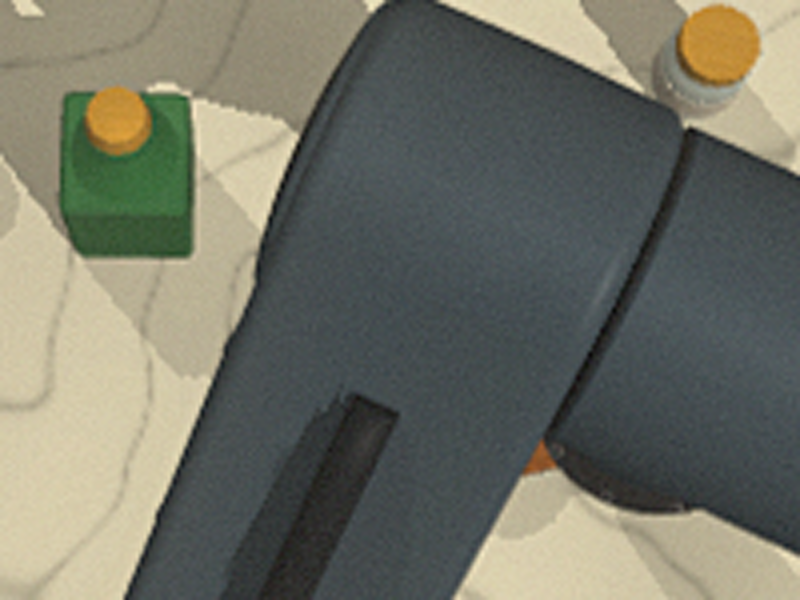

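The arm hides the board in the top view, with only a corner showing near (540,455). The contact force of about 5 N confirms the push, so I continue the arc.

{"name": "arm_command", "arguments": {
  "moves": [
    [[-0.002, 0.0055, 0], [0, 0, -0.91], 60],
    [[-0.002, 0.0055, 0], [0, 0, -0.91], 60],
    [[-0.002, 0.0055, 0], [0, 0, -0.91], 60],
    [[-0.002, 0.0055, 0], [0, 0, -0.91], 60],
    [[-0.002, 0.0055, 0], [0, 0, -0.91], 60]
  ]
}}

```text
time: 4.17
position: [0.5119, -0.1305, 0.0087]
ee_rot: [0.004, 0.667, 0.745, 0.0]
force: [1.5, -6.0, 5.0]
grip_width: 0.0513
```

{"name": "arm_command", "arguments": {
  "moves": [
    [[-0.0016, 0.0057, 0], [0, 0, -0.91], 60],
    [[-0.0016, 0.0057, 0], [0, 0, -0.91], 60],
    [[-0.0016, 0.0057, 0], [0, 0, -0.91], 60],
    [[-0.0016, 0.0057, 0], [0, 0, -0.91], 60],
    [[-0.0016, 0.0057, 0], [0, 0, -0.91], 60]
  ]
}}

```text
time: 4.58
position: [0.5038, -0.1018, 0.0087]
ee_rot: [0.004, 0.696, 0.718, 0.001]
force: [0.9, -7.9, 4.6]
grip_width: 0.0509
```

```bash
cat >> fit.py <<'E'
def overlay(d,p,f,crop=None,fx=1):
    im=cv2.cvtColor(d['frame'],cv2.COLOR_RGB2BGR).copy();c=cv2.findContours(sil(d,'board',p,1),0,1)[0];cv2.drawContours(im,c,-1,(255,255,0),1)
    cv2.imwrite('pics/'+f,im)
def pair_row(p=(.6535,-.0029,-.055)): return p
E
python3 - <<'E'
from fit import *
d=grab('wrist','w3.png');t=grab('scene','s3.png')
for n,v in(('w',d),('s',t)):
    z,red=board(v,[.503,-.026,.025]);ys,xs=np.where(red);print(n,z.sum(),red.sum(),xs.mean(),ys.mean())
s=env.sense();print(s['position'],s['force'],s['ee_rot'])
cv2.imwrite('pics/w3c.png',np.hstack([cv2.resize(cv2.cvtColor(d['frame'],cv2.COLOR_RGB2BGR),(480,300)),cv2.cvtColor(t['frame'],cv2.COLOR_RGB2BGR)[40:340,100:420]]))
E
```

```text
w 75938 53781 318.28502631040703 120.55303917740466
s 1283 273 291.27106227106225 185.69230769230768
[ 0.50286812 -0.10040514  0.00836213] [ 2.08200567 -3.28854128  2.64143254] [0.00220024 0.69604282 0.71799653 0.00073241]
```

View pics/w3c.png

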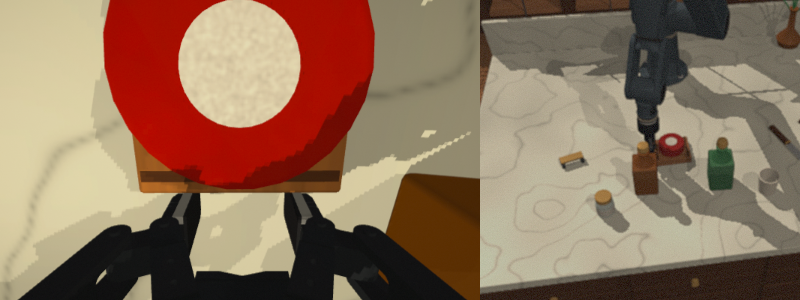

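The wrist view shows the board edge parallel to the fingers and centred on them (edge x 140–341, fingers about 175–320). I do the last arc segment, then retreat and look.

{"name": "arm_command", "arguments": {
  "moves": [
    [[-0.0011, 0.0058, 0], [0, 0, -0.91], 60],
    [[-0.0011, 0.0058, 0], [0, 0, -0.91], 60],
    [[-0.0011, 0.0058, 0], [0, 0, -0.91], 60],
    [[-0.0011, 0.0058, 0], [0, 0, -0.91], 60],
    [[-0.0011, 0.0058, 0], [0, 0, -0.91], 60]
  ]
}}

```text
time: 5.1
position: [0.4975, -0.0724, 0.0083]
ee_rot: [0.002, 0.724, 0.69, 0.0]
force: [-0.5, -8.3, 5.3]
grip_width: 0.0512
```

{"name": "arm_command", "arguments": {
  "moves": [
    [[0, 0, 0], [0, 0, 0], 60],
    [[0, 0, 0], [0, 0, 0], 60],
    [[-0.001, -0.02, 0], [0, 0, 0], 60],
    [[-0.02, -0.015, 0.03], [0, 0, 0], 60],
    [[-0.01, 0, 0.039], [0, 0, 0], 60]
  ]
}}

```text
time: 5.52
position: [0.4606, -0.1055, 0.0733]
ee_rot: [-0.006, 0.724, 0.689, -0.002]
force: [0.8, 0.4, 0.3]
grip_width: 0.0513
```

{"name": "arm_command", "arguments": {
  "moves": [
    [[-0.005, 0.01, 0.039], [0, 0, -7], 60],
    [[-0.005, 0.01, 0.039], [0, 0, -7], 60],
    [[-0.005, 0.01, 0.039], [0, 0, -7], 60],
    [[-0.005, 0.01, 0.039], [0, 0, -7], 60],
    [[0, 0.02, 0], [0, 0, -7], 60]
  ]
}}

```text
time: 5.93
position: [0.4469, -0.0465, 0.2382]
ee_rot: [0.004, 0.899, 0.437, 0.004]
force: [1.0, 0.1, -0.3]
grip_width: 0.0512
```

{"name": "arm_command", "arguments": {
  "moves": [
    [[0, 0.02, 0], [0, 0, -7], 60],
    [[0, 0.02, 0], [0, 0, -7], 60],
    [[0, 0.01, 0], [0, 0, -7], 60],
    [[0, 0, 0], [0, 0, -7], 60],
    [[0, 0, 0], [0, 0, -7], 60]
  ]
}}

```text
time: 6.35
position: [0.4427, 0.0061, 0.2315]
ee_rot: [-0.001, 0.989, 0.148, -0.002]
force: [0.0, 0.4, 0.3]
grip_width: 0.0514
```

```bash
python3 - <<'E'
from fit import *
d=grab('wrist','w4.png');t=grab('top','t4.png')
s=env.sense();print(s['time'],s['position'],s['force'],s['ee_rot'])
cv2.imwrite('pics/w4c.png',np.hstack([cv2.resize(cv2.cvtColor(d['frame'],cv2.COLOR_RGB2BGR),(480,300)),cv2.cvtColor(t['frame'],cv2.COLOR_RGB2BGR)[60:360,190:510]]))
E
```

```text
6.45 [0.44312724 0.00541058 0.23156652] [0.15077045 0.50760397 0.06218916] [-0.00112565  0.98856617  0.15077345 -0.00173724]
```

View pics/w4c.png

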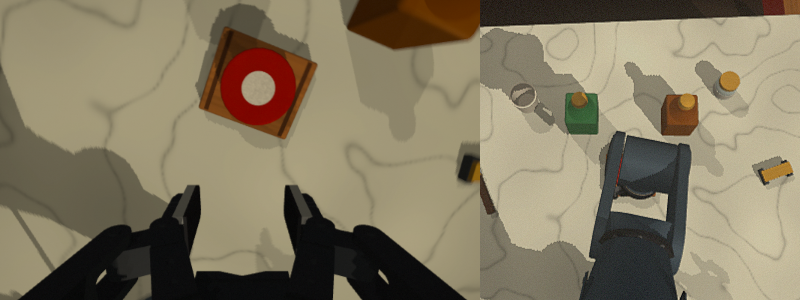

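The wrist view shows the board whole and clear at (258,83) in the half-size picture. The decanters look undisturbed.

```bash
cat >> fit.py <<'E'
def fitboard(d,p0):
    k,_=board(d,p0);n,l,st,_=cv2.connectedComponentsWithStats(k);k=(l==1+np.argmax(st[1:,4])).astype(np.uint8)
    k=cv2.morphologyEx(k,cv2.MORPH_CLOSE,np.ones((15,15)));k=cv2.morphologyEx(k,cv2.MORPH_OPEN,np.ones((5,5)));return fit([(d,k,None)],'board',p0),k
E
python3 - <<'E'
from fit import *
d=load('w4');(x,f),k=fitboard(d,[.499,.004,-.055]);print(x,f,k.sum(),sil(d,'board',x,1).sum())
T=np.array([.6535,-.0029,-.055]);c,s=np.cos(T[2]),np.sin(T[2]);R=np.array([[c,s],[-s,c]]);print('in row frame',R@(x[:2]-T[:2]),np.degrees(x[2]-T[2]))
E
```

```text
[ 0.50075126  0.00474072 -0.06106373] 0.1349942552041092 13152 15136
in row frame [-0.15293779 -0.00076778] -0.3474262778447572
```

{"name": "arm_command", "arguments": {
  "moves": [
    [[-0.0127, 0.0015, 0], [0, 0, -6.8], 60],
    [[-0.0127, 0.0015, 0], [0, 0, -6.8], 60],
    [[-0.0127, 0.0015, 0], [0, 0, -6.8], 60],
    [[0, 0, -0.04], [0, 0, 0], 60],
    [[0, 0, -0.04], [0, 0, 0], 60]
  ]
}}

```text
time: 6.87
position: [0.4075, 0.0088, 0.1532]
ee_rot: [0.0, 1.0, -0.026, 0.003]
force: [0.7, -0.2, -1.5]
grip_width: 0.0517
```

{"name": "arm_command", "arguments": {
  "moves": [
    [[0, 0, -0.04], [0, 0, 0], 60],
    [[0, 0, -0.04], [0, 0, 0], 60],
    [[0, 0, -0.035], [0, 0, 0], 60],
    [[0, 0, -0.02], [0, 0, 0], 60],
    [[0, 0, -0.0095], [0, 0, 0], 60]
  ]
}}

```text
time: 7.28
position: [0.4043, 0.0093, 0.0048]
ee_rot: [-0.001, 1.0, -0.026, -0.004]
force: [0.0, -0.0, -0.0]
grip_width: 0.0515
```

{"name": "arm_command", "arguments": {
  "moves": [
    [[0, 0, 0], [0, 0, 0], 60],
    [[0, 0, 0], [0, 0, 0], 60]
  ]
}}

```text
time: 7.45
position: [0.4057, 0.009, 0.0072]
ee_rot: [-0.0, 1.0, -0.026, -0.002]
force: [-0.5, -0.5, 0.3]
grip_width: 0.0514
```

{"name": "arm_command", "arguments": {
  "moves": [
    [[0.014, -0.0003, 0], [0, 0, -0.2], 60],
    [[0.009, 0.0005, 0], [0, 0, 0], 60],
    [[0.0074, -0.0004, 0], [0, 0, 0], 60],
    [[0.0074, -0.0004, 0], [0, 0, 0], 60],
    [[0.0074, -0.0004, 0], [0, 0, 0], 60]
  ]
}}

```text
time: 7.87
position: [0.4455, 0.0095, 0.0087]
ee_rot: [-0.001, 1.0, -0.028, -0.007]
force: [-10.1, 0.9, 7.8]
grip_width: 0.0509
```

{"name": "arm_command", "arguments": {
  "moves": [
    [[0.0074, -0.0004, 0], [0, 0, 0], 60],
    [[0.0074, -0.0004, 0], [0, 0, 0], 60],
    [[0.0074, -0.0004, 0], [0, 0, 0], 60],
    [[0.0074, -0.0004, 0], [0, 0, 0], 60],
    [[0.0074, -0.0004, 0], [0, 0, 0], 60]
  ]
}}

```text
time: 8.28
position: [0.4819, 0.0076, 0.0086]
ee_rot: [-0.001, 1.0, -0.028, -0.007]
force: [-9.6, 0.9, 7.8]
grip_width: 0.0512
```

{"name": "arm_command", "arguments": {
  "moves": [
    [[0.0074, -0.0004, 0], [0, 0, 0], 60],
    [[0.0074, -0.0004, 0], [0, 0, 0], 60],
    [[0.0074, -0.0004, 0], [0, 0, 0], 60],
    [[0.0074, -0.0004, 0], [0, 0, 0], 60],
    [[0, 0, 0], [0, 0, 0], 60]
  ]
}}

```text
time: 8.7
position: [0.5163, 0.0051, 0.0086]
ee_rot: [-0.0, 1.0, -0.028, -0.002]
force: [-2.9, 0.9, -0.5]
grip_width: 0.0511
```

```bash
python3 - <<'E'
from fit import *
d=grab('wrist','w5.png');t=grab('scene','s5.png')
s=env.sense();print(s['time'],s['position'],s['force'],s['ee_rot'])
p=s['position'];a=-.055;print('tool in row frame',(p[0]-.6535)*np.cos(a)+(p[1]+.0029)*np.sin(a),-(p[0]-.6535)*np.sin(a)+(p[1]+.0029)*np.cos(a))
cv2.imwrite('pics/w5c.png',np.hstack([cv2.resize(cv2.cvtColor(d['frame'],cv2.COLOR_RGB2BGR),(480,300)),cv2.resize(cv2.cvtColor(t['frame'],cv2.COLOR_RGB2BGR)[140:290,200:360],(320,300))]))
E
```

```text
8.8 [0.51660675 0.00492532 0.00844074] [-4.22988063  1.38117554  3.71640744] [-3.43538791e-04  9.99593344e-01 -2.84631618e-02 -1.69607481e-03]
tool in row frame -0.13711642710188277 0.0002881525522915188
```

View pics/w5c.png

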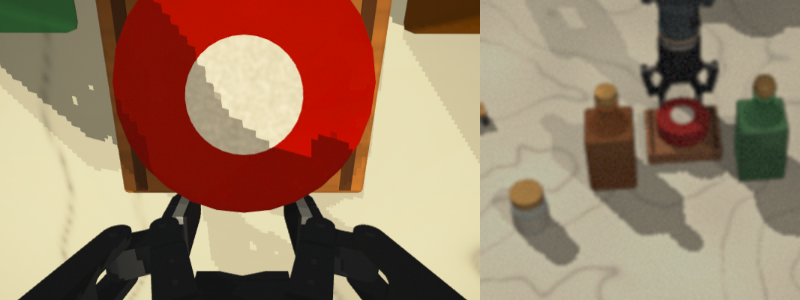

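The board stands straight between the fingers and enters the gap evenly. I push on to a few mm short, then measure from above.

{"name": "arm_command", "arguments": {
  "moves": [
    [[0.0074, -0.0004, 0], [0, 0, 0], 60],
    [[0.0074, -0.0004, 0], [0, 0, 0], 60],
    [[0.0074, -0.0004, 0], [0, 0, 0], 60],
    [[0.0074, -0.0004, 0], [0, 0, 0], 60],
    [[0.0074, -0.0004, 0], [0, 0, 0], 60]
  ]
}}

```text
time: 9.22
position: [0.5513, 0.0031, 0.0081]
ee_rot: [-0.001, 1.0, -0.029, -0.005]
force: [-9.4, 0.3, 6.5]
grip_width: 0.0511
```

{"name": "arm_command", "arguments": {
  "moves": [
    [[0.0074, -0.0004, 0], [0, 0, 0], 60],
    [[0.0074, -0.0004, 0], [0, 0, 0], 60],
    [[0.0074, -0.0004, 0], [0, 0, 0], 60],
    [[0.0074, -0.0004, 0], [0, 0, 0], 60],
    [[0, 0, 0], [0, 0, 0], 60]
  ]
}}

```text
time: 9.63
position: [0.5851, 0.0008, 0.0081]
ee_rot: [-0.0, 1.0, -0.029, -0.0]
force: [-3.3, 0.5, 0.6]
grip_width: 0.0509
```

{"name": "arm_command", "arguments": {
  "moves": [
    [[0, 0, 0], [0, 0, 0], 60],
    [[-0.03, 0.0015, 0], [0, 0, 0], 60],
    [[-0.01, 0, 0.04], [0, 0, 0], 60],
    [[0, 0, 0.04], [0, 0, 0], 60],
    [[0, 0, 0.04], [0, 0, 0], 60]
  ]
}}

```text
time: 10.05
position: [0.5449, 0.0021, 0.1284]
ee_rot: [-0.0, 1.0, -0.029, 0.0]
force: [0.6, -0.2, -0.2]
grip_width: 0.0514
```

{"name": "arm_command", "arguments": {
  "moves": [
    [[0, 0, 0.04], [0, 0, 0], 60],
    [[0, 0, 0.04], [0, 0, 0], 60],
    [[0, 0, 0.04], [0, 0, 0], 60],
    [[0, 0, 0], [0, 0, 0], 60],
    [[0, 0, 0], [0, 0, 0], 60]
  ]
}}

```text
time: 10.47
position: [0.5481, 0.0016, 0.2515]
ee_rot: [0.001, 1.0, -0.029, 0.006]
force: [0.3, -0.8, -1.5]
grip_width: 0.0517
```

```bash
python3 - <<'E'
from fit import *
d=grab('wrist','w6.png');t=grab('top','t6.png')
s=env.sense();print(s['time'],s['position'],s['force'],s['ee_rot'])
(x,f),k=fitboard(d,[.65,-.003,-.055]);print(x,f,k.sum(),sil(d,'board',x,1).sum())
T=np.array([.6535,-.0029,-.055]);c,s=np.cos(T[2]),np.sin(T[2]);R=np.array([[c,s],[-s,c]]);print('in row frame',R@(x[:2]-T[:2]),np.degrees(x[2]-T[2]))
im=cv2.cvtColor(d['frame'],cv2.COLOR_RGB2BGR)
def dl(V,p,col):
    c,s=np.cos(p[2]),np.sin(p[2]);Rz=np.array([[c,-s,0],[s,c,0],[0,0,1]]);q=proj(d,V@Rz.T+[p[0],p[1],0])
    cv2.polylines(im,[np.round(q).astype(np.int32)],True,col,1)
sq=lambda x0,x1,y0,y1,z:np.array([[x0,y0,z],[x1,y0,z],[x1,y1,z],[x0,y1,z]])
for z in(0,.125):
    dl(sq(-.04,.04,-.165,-.085,z),T,(255,255,0));dl(sq(-.04,.04,.085,.165,z),T,(255,255,0))
dl(sq(-.055,.055,-.065,.065,.028),x,(255,0,255));dl(sq(-.055,.055,-.065,.065,0),x,(255,0,255))
cv2.imwrite('pics/w6o.png',im)
E
```

```text
10.5667 [0.54508128 0.00214978 0.24756734] [ 1.01238253  0.10112623 -0.43927264] [ 5.56172655e-05  9.99578001e-01 -2.90441194e-02  5.05845501e-04]
[ 0.65147925 -0.00334048 -0.05760666] 0.1334333723315869 13106 14969
in row frame [-0.00199348 -0.0005509 ] -0.1493504923887243
```

View pics/w6o.png

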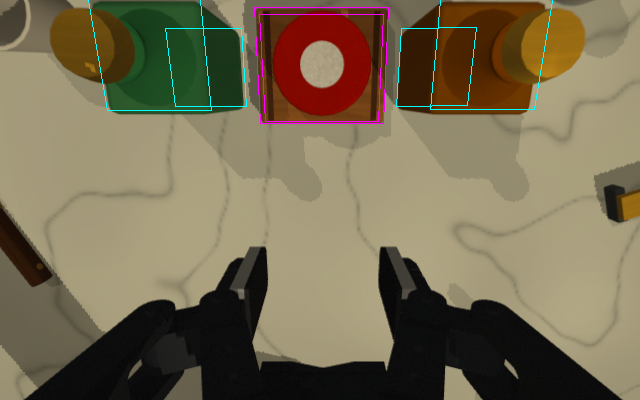

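The overlay shows the board centred and square in the gap (magenta, x 257–387). The decanter near faces are at row ~113, about 4 px nearer than the top-view fit predicts. I refit the row in this same picture, where camera bias cancels.

```bash
python3 - <<'E'
from fit import *
d=load('w6');M['pair']=[box(-.04,.04,-.165,-.085,0,.125),box(-.04,.04,.085,.165,0,.125)]
h=cv2.cvtColor(d['frame'],cv2.COLOR_RGB2HSV)
g=cv2.inRange(h,(33,70,20),(95,255,255))//255;g[:,250:]=0;g[120:]=0
a=cv2.inRange(h,(3,150,15),(25,255,255))//255;a[:,:392]=0;a[118:]=0;a[:,545:]=0
k=cv2.morphologyEx(g|a,cv2.MORPH_CLOSE,np.ones((7,7)))
ig=np.zeros_like(k);ig[:,:136]=1;ig[:,495:]=1;ig[:,250:392]=1;ig[:15]=1
T,f=fit([(d,k,ig)],'pair',[.652,-.003,-.055]);print('pair',T,f)
for n,m,x in(('g',g,(140,248)),('a',a,(395,495))):
    ys,xs=np.where(m[:,x[0]:x[1]]);print(n,ys.max(),xs.min()+x[0],xs.max()+x[0])
(x,fb),kb=fitboard(d,[.65,-.003,-.055])
for P in (T,):
    c,s=np.cos(P[2]),np.sin(P[2]);R=np.array([[c,s],[-s,c]]);print('board in row',R@(x[:2]-P[:2]),np.degrees(x[2]-P[2]))
ys,xs=np.where(kb);print('board px',xs.min(),xs.max(),ys.min(),ys.max());ys,xs=np.where(sil(d,'board',x,1));print(xs.min(),xs.max(),ys.min(),ys.max())
# knife/rest from any earlier views: rest in top image again
E
```

```text
pair [ 0.65072463 -0.00250694 -0.05845639] 0.0184371530484492
g 113 140 243
a 113 397 494
board in row [ 0.00080203 -0.00078803] 0.048685805810243524
board px 256 387 8 122
255 389 8 124
```

The row fit in the near view is tight (residual 0.018). Relative to it the board is off by 0.8 mm, −0.8 mm and 0.05°, so it is in place. Next is the knife.

{"name": "arm_command", "arguments": {
  "moves": [
    [[-0.0145, 0.0358, 0], [0, 0, 2.4], 60],
    [[-0.0145, 0.0358, 0], [0, 0, 2.4], 60],
    [[-0.0145, 0.0358, 0], [0, 0, 2.4], 60],
    [[-0.0145, 0.0358, 0], [0, 0, 2.4], 60],
    [[-0.0145, 0.0358, 0], [0, 0, 2.4], 60]
  ]
}}

```text
time: 10.98
position: [0.4708, 0.1823, 0.2456]
ee_rot: [0.0, 0.997, 0.076, -0.002]
force: [0.6, 0.0, 0.3]
grip_width: 0.0514
```

{"name": "arm_command", "arguments": {
  "moves": [
    [[-0.0145, 0.0358, 0], [0, 0, 2.4], 60],
    [[-0.0145, 0.0358, 0], [0, 0, 2.4], 60],
    [[-0.0145, 0.0358, 0], [0, 0, 2.4], 60],
    [[-0.0145, 0.0358, -0.02], [0, 0, 2.4], 60],
    [[-0.0145, 0.0358, -0.03], [0, 0, 2.4], 60]
  ]
}}

```text
time: 11.4
position: [0.4025, 0.3559, 0.2025]
ee_rot: [-0.001, 0.984, 0.181, 0.001]
force: [1.5, 0.1, -0.4]
grip_width: 0.0513
```

{"name": "arm_command", "arguments": {
  "moves": [
    [[0, 0, -0.03], [0, 0, 0], 60],
    [[0, 0, 0], [0, 0, 0], 60],
    [[0, 0, 0], [0, 0, 0], 60]
  ]
}}

```text
time: 11.65
position: [0.4008, 0.3525, 0.1703]
ee_rot: [0.001, 0.984, 0.18, -0.003]
force: [-0.6, -0.0, 1.9]
grip_width: 0.0511
```

```bash
python3 - <<'E'
from fit import *
d=grab('wrist','w7.png');s=env.sense();print(s['time'],s['position'],s['ee_rot'])
print(proj(d,[[.485,.393,.009],[.485+.125*.935,.393+.125*.35,.009],[.485-.07*.935,.393-.07*.35,.009]]))
E
```

```text
11.7 [0.40250236 0.35273663 0.17201992] [ 5.99114335e-04  9.83803547e-01  1.79243681e-01 -1.38721826e-03]
[[ 312.59773113   70.63360089]
 [ 311.64423474 -111.29882748]
 [ 313.02963476  153.04322326]]
```

View pics/w7.png

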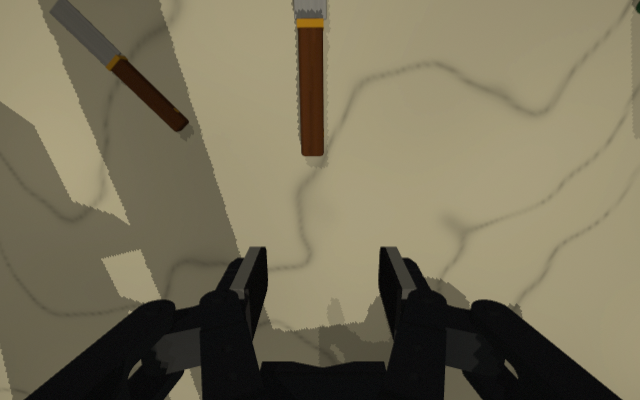

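The wrist view shows the large knife's handle from (312,155) up to the ferrule at (310,20), upright in the picture. The small look-alike is at (120,65).

```bash
python3 - <<'E'
from fit import *
d=load('w7');k=mask(d,[3,110,15],[28,255,255],(285,12,340,170))
ys,xs=np.where(k);print(xs.min(),xs.max(),ys.min(),ys.max())
x,f=fit([(d,k,None)],'handle',[.485,.393,.355]);print('knife',x,f,np.degrees(x[2]))
s=sil(d,'handle',x,1);ys,xs=np.where(s);print(xs.min(),xs.max(),ys.min(),ys.max())
h=load('w1');k=mask(h,[3,110,15],[28,255,255],(260,110,390,165));print(fit([(h,k,None)],'handle',[.485,.393,.355]))
p=np.array([.4025,.3528]);print('delta',x[:2]-p)
E
```

```text
296 323 18 155
knife [0.48312462 0.39384997 0.3689067 ] 0.05494356045151639 21.1367970845634
297 324 18 157
(array([0.48664228, 0.39244927, 0.35833409]), np.float64(0.2463178652862513))
delta [0.08062462 0.04104997]
```

{"name": "arm_command", "arguments": {
  "moves": [
    [[0.0269, 0.0137, 0], [0, 0, 0.5], 60],
    [[0.0269, 0.0137, 0], [0, 0, 0], 60],
    [[0.0268, 0.0137, 0], [0, 0, 0], 60],
    [[0, 0, -0.04], [0, 0, 0], 60],
    [[0, 0, -0.04], [0, 0, 0], 60]
  ]
}}

```text
time: 12.12
position: [0.4905, 0.3961, 0.0971]
ee_rot: [-0.002, 0.983, 0.182, 0.007]
force: [-0.9, -0.5, -0.6]
grip_width: 0.0516
```

{"name": "arm_command", "arguments": {
  "moves": [
    [[0, 0, -0.035], [0, 0, 0], 60],
    [[0, 0, -0.03], [0, 0, 0], 60],
    [[0, 0, -0.015], [0, 0, 0], 60],
    [[0, 0, -0.006], [0, 0, 0], 60],
    [[0, 0, 0], [0, 0, 0], 60]
  ]
}}

```text
time: 12.53
position: [0.4844, 0.3935, 0.0068]
ee_rot: [0.0, 0.983, 0.183, -0.0]
force: [-0.2, -0.4, -0.5]
grip_width: 0.0512
```

{"name": "arm_command", "arguments": {
  "moves": [
    [[0, 0, -0.001], [0, 0, 0], 20],
    [[0, 0, 0], [0, 0, 0], 10],
    [[0, 0, 0], [0, 0, 0], 10],
    [[0, 0, 0], [0, 0, 0], 10],
    [[0, 0, 0], [0, 0, 0], 10]
  ],
  "newtons": 40
}}

```text
time: 12.95
position: [0.485, 0.3951, 0.0083]
ee_rot: [-0.0, 0.983, 0.184, 0.002]
force: [0.2, -1.5, 5.6]
grip_width: 0.0186
```

{"name": "arm_command", "arguments": {
  "moves": [
    [[0, 0, 0], [0, 0, 0], 10],
    [[0, 0, 0], [0, 0, 0], 10],
    [[0, 0, 0.02], [0, 0, 0], 10],
    [[0, 0, 0.04], [0, 0, 0], 10],
    [[0, 0, 0], [0, 0, 0], 10]
  ]
}}

```text
time: 13.37
position: [0.487, 0.3969, 0.0725]
ee_rot: [-0.002, 0.983, 0.184, 0.006]
force: [1.2, 0.5, -0.4]
grip_width: 0.0189
```

```bash
python3 - <<'E'
from fit import *
d=grab('wrist','w8.png');t=grab('top','t8.png');s=env.sense();print(s['time'],s['position'],s['ee_rot'],s['force'],s['wrist_torque'],s['grip_width'])
k=mask(t,[10,120,80],[30,255,255],(462,215,510,250));print('rest again',fit([(t,k,None)],'rest',[.49,-.38,.28]))
E
```

```text
13.4667 [0.4845552  0.39540391 0.06836147] [-8.07580693e-04  9.82952775e-01  1.83842731e-01  2.24492555e-03] [-0.08958849 -0.75042454 -1.06794546] [0.04330333 0.01904388 0.06081462] 0.01897632341284054
rest again (array([ 0.49143722, -0.37933447,  0.28917191]), np.float64(0.08882611424984306))
```

The knife is held: opening 19 mm, and the load of about 1.1 N matches its weight. I carry it high to the rest.

{"name": "arm_command", "arguments": {
  "moves": [
    [[0, -0.003, 0.03], [0, 0, 0], 10],
    [[0, -0.01, 0.04], [0, 0, 0], 10],
    [[-0.001, -0.02, 0.035], [0, 0, 0], 10],
    [[-0.003, -0.03, 0.035], [0, 0, 0], 10],
    [[-0.004, -0.035, 0.02], [0, 0, -0.3], 10]
  ]
}}

```text
time: 13.88
position: [0.4765, 0.3002, 0.2248]
ee_rot: [-0.001, 0.983, 0.182, 0.002]
force: [0.6, -0.8, -0.5]
grip_width: 0.0186
```

{"name": "arm_command", "arguments": {
  "moves": [
    [[-0.004, -0.039, 0.01], [0, 0, -0.3], 10],
    [[-0.004, -0.039, 0], [0, 0, -0.3], 10],
    [[-0.004, -0.039, 0], [0, 0, -0.3], 10],
    [[-0.004, -0.039, 0], [0, 0, -0.3], 10],
    [[-0.004, -0.039, 0], [0, 0, -0.3], 10]
  ]
}}

```text
time: 14.3
position: [0.454, 0.103, 0.2318]
ee_rot: [-0.0, 0.986, 0.168, -0.001]
force: [1.5, -0.6, -1.2]
grip_width: 0.0186
```

{"name": "arm_command", "arguments": {
  "moves": [
    [[-0.004, -0.039, 0], [0, 0, -0.3], 10],
    [[-0.004, -0.039, 0], [0, 0, -0.3], 10],
    [[-0.004, -0.039, 0], [0, 0, -0.3], 10],
    [[-0.004, -0.039, 0], [0, 0, -0.3], 10],
    [[-0.004, -0.039, 0], [0, 0, -0.3], 10]
  ]
}}

```text
time: 14.72
position: [0.4342, -0.0917, 0.2317]
ee_rot: [-0.001, 0.988, 0.155, -0.001]
force: [0.8, -0.9, -0.7]
grip_width: 0.0187
```

{"name": "arm_command", "arguments": {
  "moves": [
    [[-0.005, -0.039, 0], [0, 0, -0.3], 10],
    [[-0.005, -0.039, 0], [0, 0, -0.3], 10],
    [[-0.005, -0.039, 0], [0, 0, -0.3], 10],
    [[-0.005, -0.039, 0], [0, 0, -0.3], 10],
    [[-0.005, -0.039, 0], [0, 0, -0.1], 10]
  ]
}}

```text
time: 15.13
position: [0.4093, -0.2866, 0.2314]
ee_rot: [-0.001, 0.99, 0.144, -0.001]
force: [0.6, 0.4, -1.2]
grip_width: 0.0191
```

{"name": "arm_command", "arguments": {
  "moves": [
    [[-0.004, -0.039, 0], [0, 0, 0], 10],
    [[-0.002, -0.035, 0], [0, 0, 0], 10],
    [[0, -0.02, 0], [0, 0, 0], 10],
    [[0, 0, -0.02], [0, 0, 0], 10],
    [[0, 0, 0], [0, 0, 0], 10]
  ]
}}

```text
time: 15.55
position: [0.4026, -0.3787, 0.2087]
ee_rot: [-0.004, 0.99, 0.143, -0.002]
force: [-0.9, 2.0, -1.6]
grip_width: 0.0189
```

```bash
python3 - <<'E'
from fit import *
d=grab('wrist','w9.png');s=env.sense();print(s['time'],s['position'],s['ee_rot'],s['force'],s['grip_width'])
print(proj(d,[[.491,-.379,.026]]))
E
```

```text
15.6 [ 0.40282561 -0.37770516  0.20973175] [-0.0037946   0.98963095  0.14357211 -0.00179853] [ 0.20856294 -0.05559271 -1.02959514] 0.0187349440757037
[[351.8401968   82.83142902]]
```

View pics/w9.png

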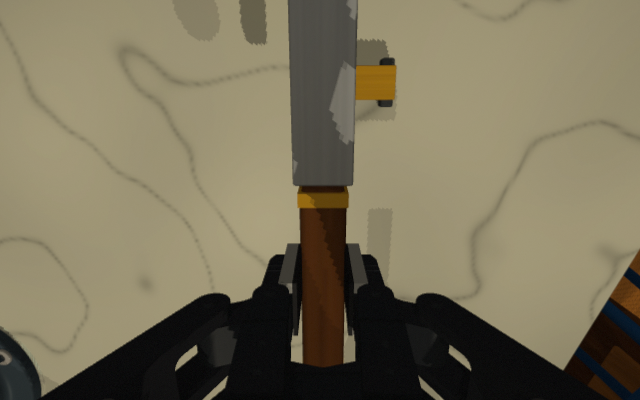

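In the wrist view the rest's bar (356–396, 65–100) sticks out to the right of the blade and is half hidden by it. The knife is straight in the jaws, with the ferrule at (323,198). I shift left so the whole bar shows, then fit it numerically (the picture budget is used up).

{"name": "arm_command", "arguments": {
  "moves": [
    [[0, 0.035, 0], [0, 0, 0], 10],
    [[0, 0.035, 0], [0, 0, 0], 10],
    [[0, 0, 0], [0, 0, 0], 10],
    [[0, 0, 0], [0, 0, 0], 10],
    [[0, 0, 0], [0, 0, 0], 10]
  ]
}}

```text
time: 16.02
position: [0.4051, -0.309, 0.2132]
ee_rot: [0.0, 0.989, 0.145, 0.0]
force: [0.1, -0.2, -1.0]
grip_width: 0.0185
```

```bash
python3 - <<'E'
from fit import *
d=grab('wrist','w10.png');s=env.sense();print(s['time'],s['position'],s['ee_rot'],s['force'],s['grip_width'])
p=proj(d,[[.491,-.379,.026]])[0];print(p)
r=[int(v) for v in(max(p[0]-80,362),max(p[1]-60,0),min(p[0]+80,639),p[1]+60)]
k=mask(d,[10,120,80],[30,255,255],r);ys,xs=np.where(k);print('mask',k.sum(),xs.min(),xs.max(),ys.min(),ys.max())
x,f=fit([(d,k,None)],'rest',[.491,-.379,.289]);print('rest',x,f,np.degrees(x[2]))
# knife in hand: predict feature pixels for offset o (knife origin behind TCP by o) and pitch
P=s['position'];q=s['ee_rot']
from scipy.spatial.transform import Rotation as Ro
R=Ro.from_quat([q[1],q[2],q[3],q[0]]).as_matrix();X=R[:,0];Y=-R[:,1];Z=-R[:,2];print('X',X,'jaw',R[:,1])
for o in(0,.0022):
    K0=P-o*X-.008*Z
    print(o,np.round(proj(d,[K0+.04*X+y*Y+.018*Z for y in(-.01,.01)]+[K0+.04*X+y*Y+.011*Z for y in(-.013,.013)]),1).tolist())
h=cv2.cvtColor(d['frame'],cv2.COLOR_RGB2HSV)
for c in(310,323,336):print(c,[(r,*h[r,c].tolist()) for r in range(176,214,2)])
print([(c,*h[150,c].tolist()) for c in list(range(284,300,2))+list(range(346,362,2))])
E
```

```text
16.0667 [ 0.40523171 -0.30976747  0.21317949] [6.74545094e-04 9.89482478e-01 1.44650908e-01 2.93360421e-04] [ 0.57172501 -0.13645374 -1.40493511] 0.01845119051117681
[419.3711829  108.71281562]
mask 2785 377 463 92 124
rest [ 0.49162743 -0.37898911  0.29100767] 0.02509475364053461 16.673511016788986
X [9.58152058e-01 2.86259473e-01 3.85402872e-04] jaw [ 0.28625868 -0.95815132  0.00141977]
0 [[349.4, 185.3], [300.3, 185.3], [355.2, 181.1], [294.3, 181.1]]
0.0022 [[349.3, 190.5], [300.4, 190.5], [355.1, 186.1], [294.4, 186.0]]
310 [(176, 22, 36, 77), (178, 21, 34, 76), (180, 24, 33, 77), (182, 21, 34, 76), (184, 23, 33, 70), (186, 12, 144, 39), (188, 11, 215, 38), (190, 11, 196, 43), (192, 16, 217, 61), (194, 20, 224, 98), (196, 20, 225, 129), (198, 20, 227, 128), (200, 20, 225, 129), (202, 20, 223, 150), (204, 20, 228, 152), (206, 20, 225, 152), (208, 16, 216, 91), (210, 13, 208, 71), (212, 13, 212, 71)]
323 [(176, 25, 36, 77), (178, 19, 36, 77), (180, 22, 36, 77), (182, 23, 30, 76), (184, 21, 35, 72), (186, 12, 143, 41), (188, 11, 201, 38), (190, 11, 206, 42), (192, 17, 220, 59), (19
[... 189 characters left out ...]
3, 43)]
336 [(176, 21, 35, 73), (178, 19, 37, 75), (180, 21, 34, 74), (182, 18, 34, 75), (184, 23, 33, 69), (186, 13, 131, 37), (188, 11, 182, 35), (190, 13, 214, 37), (192, 16, 220, 58), (194, 20, 231, 94), (196, 20, 221, 98), (198, 20, 224, 98), (200, 19, 219, 99), (202, 20, 224, 98), (204, 20, 219, 99), (206, 19, 221, 98), (208, 17, 223, 55), (210, 12, 211, 41), (212, 11, 217, 40)]
[(284, 23, 65, 161), (286, 23, 63, 161), (288, 23, 63, 161), (290, 23, 63, 161), (292, 23, 48, 90), (294, 24, 32, 79), (296, 24, 33, 78), (298, 20, 29, 78), (346, 27, 31, 75), (348, 23, 30, 77), (350, 22, 35, 80), (352, 23, 31, 73), (354, 23, 65, 157), (356, 23, 63, 165), (358, 23, 65, 165), (360, 23, 65, 166)]
```

The rest fits tightly at (0.4916, −0.3790, 16.7°), in agreement with the top view. The knife origin sits about 2.4 mm behind the TCP, confirmed by the ferrule row. So the TCP goes to about (0.494, −0.378).

{"name": "arm_command", "arguments": {
  "moves": [
    [[0.0296, -0.0228, 0], [0, 0, 0], 10],
    [[0.0296, -0.0228, 0], [0, 0, 0], 10],
    [[0.0295, -0.0229, 0], [0, 0, 0], 10],
    [[0, 0, 0], [0, 0, 0], 10],
    [[0, 0, -0.035], [0, 0, 0], 10]
  ]
}}

```text
time: 16.48
position: [0.4991, -0.3849, 0.1837]
ee_rot: [0.008, 0.99, 0.144, 0.005]
force: [0.7, -1.2, -0.5]
grip_width: 0.0186
```

{"name": "arm_command", "arguments": {
  "moves": [
    [[0, 0, -0.04], [0, 0, 0], 10],
    [[0, 0, -0.04], [0, 0, 0], 10],
    [[0, 0, -0.03], [0, 0, 0], 10],
    [[0, 0, -0.015], [0, 0, 0], 10],
    [[0, 0, 0], [0, 0, 0], 10]
  ]
}}

```text
time: 16.9
position: [0.491, -0.3766, 0.0481]
ee_rot: [-0.004, 0.99, 0.144, -0.002]
force: [-0.4, -0.2, -1.8]
grip_width: 0.0185
```

{"name": "arm_command", "arguments": {
  "moves": [
    [[0, 0, 0], [0, 0, 0], 10],
    [[0, 0, 0], [0, 0, 0], 10]
  ]
}}

```text
time: 17.07
position: [0.4942, -0.3795, 0.0538]
ee_rot: [0.001, 0.99, 0.144, 0.001]
force: [0.1, -0.2, -1.5]
grip_width: 0.0186
```

```bash
python3 - <<'E'
from fit import *
s=env.sense();print(s['time'],s['position'],s['ee_rot'],s['force'],s['wrist_torque'])
E
```

```text
17.0667 [ 0.49420541 -0.37948434  0.05383391] [1.20532522e-03 9.89583897e-01 1.43950130e-01 7.85647668e-04] [ 0.09722634 -0.19319009 -1.54996827] [-0.00951968 -0.01917803 -0.02953959]
```

{"name": "arm_command", "arguments": {
  "moves": [
    [[0, 0.001, -0.006], [0, 0, 0], 10],
    [[0, 0, -0.005], [0, 0, 0], 10],
    [[0, 0, -0.004], [0, 0, 0], 10],
    [[0, 0, 0], [0, 0, 0], 10],
    [[0, 0, 0], [0, 0, 0], 10]
  ]
}}

```text
time: 17.48
position: [0.4933, -0.3769, 0.0377]
ee_rot: [-0.0, 0.99, 0.144, -0.0]
force: [-0.6, -0.3, -0.7]
grip_width: 0.019
```

{"name": "arm_command", "arguments": {
  "moves": [
    [[0, 0, -0.002], [0, 0, 0], 10],
    [[0, 0, 0], [0, 0, 0], 10],
    [[0, 0, 0], [0, 0, 0], 10]
  ]
}}

```text
time: 17.73
position: [0.4934, -0.377, 0.0357]
ee_rot: [0.0, 0.99, 0.144, -0.0]
force: [0.2, -0.4, -0.8]
grip_width: 0.0189
```

{"name": "arm_command", "arguments": {
  "moves": [
    [[0, 0, -0.0015], [0, 0, 0], 10],
    [[0, 0, 0], [0, 0, 0], 10],
    [[0, 0, 0], [0, 0, 0], 10]
  ]
}}

```text
time: 17.98
position: [0.4936, -0.3773, 0.0344]
ee_rot: [0.0, 0.99, 0.144, 0.0]
force: [0.8, -1.1, -0.4]
grip_width: 0.019
```

{"name": "arm_command", "arguments": {
  "moves": [
    [[0.0003, -0.001, -0.001], [0, 0, 0], 10],
    [[0, 0, 0], [0, 0, 0], 10],
    [[0, 0, 0], [0, 0, 0], 10]
  ]
}}

```text
time: 18.23
position: [0.4936, -0.3773, 0.0343]
ee_rot: [-0.001, 0.99, 0.144, -0.0]
force: [-1.4, 2.3, 6.8]
grip_width: 0.0189
```

{"name": "arm_command", "arguments": {
  "moves": [
    [[0, 0, -0.001], [0, 0, 0], 10],
    [[0, 0, 0], [0, 0, 0], 10],
    [[0, 0, 0], [0, 0, 0], 10]
  ]
}}

```text
time: 18.48
position: [0.4936, -0.3773, 0.0343]
ee_rot: [-0.0, 0.99, 0.144, -0.0]
force: [-1.8, 3.9, 12.6]
grip_width: 0.0184
```

The knife is seated (contact at z 0.0343). I relieve the press, open gently and rise.

{"name": "arm_command", "arguments": {
  "moves": [
    [[-0.0003, 0.001, 0.0017], [0, 0, 0], 10],
    [[0, 0, 0], [0, 0, 0], 10],
    [[0, 0, 0], [0, 0, 0], 24],
    [[0, 0, 0], [0, 0, 0], 30],
    [[0, 0, 0], [0, 0, 0], 40]
  ],
  "newtons": 20
}}

```text
time: 18.9
position: [0.4933, -0.3771, 0.0335]
ee_rot: [-0.0, 0.99, 0.144, -0.0]
force: [0.3, 0.6, 0.7]
grip_width: 0.0338
```

{"name": "arm_command", "arguments": {
  "moves": [
    [[0, 0, 0], [0, 0, 0], 45],
    [[0, 0, 0.004], [0, 0, 0], 45],
    [[0, 0, 0.015], [0, 0, 0], 45],
    [[0, 0, 0.04], [0, 0, 0], 45],
    [[0, 0, 0.04], [0, 0, 0], 45]
  ]
}}

```text
time: 19.32
position: [0.4922, -0.3759, 0.132]
ee_rot: [-0.002, 0.99, 0.144, -0.002]
force: [1.1, 0.1, 0.8]
grip_width: 0.0384
```

{"name": "arm_command", "arguments": {
  "moves": [
    [[-0.03, -0.01, 0.025], [0, 0, 0], 45],
    [[-0.03, -0.01, 0.025], [0, 0, 0], 45],
    [[-0.03, -0.01, 0.025], [0, 0, 0], 45],
    [[0, 0, 0], [0, 0, 0], 45],
    [[0, 0, 0], [0, 0, 0], 45]
  ]
}}

```text
time: 19.73
position: [0.4028, -0.4085, 0.2099]
ee_rot: [0.002, 0.99, 0.143, 0.001]
force: [0.3, -0.3, -0.5]
grip_width: 0.038
```

```bash
python3 - <<'E'
from fit import *
d=grab('wrist','w11.png');s=env.sense();print(s['time'],s['position'],s['ee_rot'],s['force'],s['grip_width'])
M['rest2']=[box(-.015,.015,-.04,.04,.016,.026)]
M['kn']=[box(-.07,.04,-.01,.01,.026,.044),box(.04,.125,-.013,.013,.033,.037)]
p=[.4916,-.379,.291];uv=proj(d,[[p[0]-.07*.957,p[1]-.07*.287,.044],[p[0]+.04*.957,p[1]+.04*.287,.044],[p[0]+.125*.957,p[1]+.125*.287,.037],[p[0],p[1],.026]]);print(uv)
h=cv2.cvtColor(d['frame'],cv2.COLOR_RGB2HSV)
c=int(uv[:2,0].mean());x0,x1=c-32,c+32
k=mask(d,[3,110,15],[28,255,255],(c-150,0,c+150,int(uv[0,1])+40));ys,xs=np.where(k);print('comb',k.sum(),xs.min(),xs.max(),ys.min(),ys.max())
M['hr']=[box(-.07,.04,-.01,.01,.026,.044),box(-.015,.015,-.04,.04,.016,.026)]
print('handle+rest as one',fit([(d,k,None)],'hr',p))
from scipy.optimize import minimize
def two(q):
    a=sil(d,'rest2',q[:3])
    M['hk']=[box(-.07,.04,-.01,.01,.026,.044)];a|=sil(d,'hk',[q[3],q[4],q[5]])
    return (a!=cv2.resize(k,None,fx=S,fy=S,interpolation=cv2.INTER_NEAREST)).sum()/k.sum()/S/S
s0=np.array(p+p);r=None
for _ in range(3):
    r=minimize(two,s0,method='Nelder-Mead',options=dict(initial_simplex=np.vstack([s0]+[s0+e for e in np.diag([.008,.008,.05]*2)]),maxiter=1500,xatol=1e-4,fatol=1e-4));s0=r.x
q=r.x;dx=q[3:5]-q[:2];a=q[2];print(q,r.fun,'knife in rest frame',[np.cos(a)*dx[0]+np.sin(a)*dx[1],-np.sin(a)*dx[0]+np.cos(a)*dx[1]],np.degrees(q[5]-q[2]))
E
```

```text
19.7833 [ 0.40323001 -0.40733714  0.20851305] [4.89977781e-04 9.89669594e-01 1.43365214e-01 5.18722953e-04] [ 0.67370444  0.05393412 -0.57040497] 0.03853816428436215
[[318.77590596 153.3322273 ]
 [317.64111253  20.69936295]
 [316.68188892 -99.62459138]
 [318.24651488  73.56789924]]
comb 5287 273 361 21 152
handle+rest as one (array([ 0.49132438, -0.3778266 ,  0.2913273 ]), np.float64(0.04175861126873043))
[ 0.49141128 -0.37824564  0.29219688  0.49125562 -0.37734409  0.29693523] 0.038038795368093646 knife in rest frame [np.float64(0.00011063055858023146), np.float64(0.0009081732124958683)] 0.27148718983583453
```

```bash
python3 - <<'E'
from fit import *
t=grab('top','t12.png');o=load('top0')
M['pair']=[box(-.04,.04,-.165,-.085,0,.125),box(-.04,.04,.085,.165,0,.125)]
g=mask(t,[35,80,20],[90,255,255],(270,150,312,200))|mask(t,[3,130,20],[25,255,255],(366,150,412,199))
ig=np.zeros((400,640),np.uint8);ig[150:168,280:302]=1;ig[150:172,385:410]=1
T,f=fit([(t,g,ig)],'pair',[.653,-.002,-.054]);print('pair',T,f)
(x,f),k=fitboard(t,[.651,-.003,-.055]);c,s=np.cos(T[2]),np.sin(T[2]);print('board',x,f,np.array([[c,s],[-s,c]])@(x[:2]-T[:2]),np.degrees(x[2]-T[2]))
for n,(a,b,w,h) in dict(cup=(218,138,34,36),jar=(422,128,32,34)).items():
    A=cv2.cvtColor(o['frame'],cv2.COLOR_RGB2GRAY)[b:b+h,a:a+w].astype(np.float32);B=cv2.cvtColor(t['frame'],cv2.COLOR_RGB2GRAY)[b:b+h,a:a+w].astype(np.float32)
    print(n,cv2.phaseCorrelate(A,B))
env.close_job()
E
```

```text
pair [ 0.65356443 -0.00263555 -0.0550088 ] 0.07344403942216822
board [ 0.65142041 -0.00327434 -0.0666473 ] 0.038135120044667785 [-0.00210565 -0.0007557 ] -0.6668371591973522
cup ((-0.898595872718861, -0.9038306676134482), 0.45268882240778135)
jar ((0.16165541106585835, -0.016709224483129503), 0.8206809726026323)
the job is handed in; nothing more can be done
```

The board stands in the gap and the knife lies on its rest; I handed the job in at about 20 s of the allowed 72 s. The close-job call reports no verdict.

**Board:** I pushed it by its edges with two fingers, without lifting: an arc to bring it in front of the gap, then a straight push in. In the near wrist view it is within about 1 mm and 0.1° of midway, in line and square. The coarser top view put it 2.1 mm towards the robot, 0.8 mm to one side and 0.7° off. That is about the calibration limit, and I did not correct it further.

**Knife:** I took the larger one and laid it across the rest. The last wrist fit put its balance point 0.1 mm (along the knife) and 0.9 mm (along the rest) from the rest's centre, and 0.3° off square. The handle ends matched a level knife within about a pixel.

**Other things:**
- **Decanters:** they measure where they started, within 0.3 mm.
- **Rest:** it moved less than 1 mm.
- **Jar:** it showed no shift.
- **Cup:** the check disagreed, reading about a 1 px (3 mm) shift at low confidence. The robot never went near the cup, and changed shadows probably explain it, but I did not check further.

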